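# Tip the milk carton into the open-ended tray

## Task

Lay the milk carton down for the fridge without grasping or lifting it: push it high up with a fingertip so that it tips over where it stands and falls lengthwise into the low bamboo tray, through the tray's open end, between its two side rails. Then push on the carton's bottom end until nothing of the carton sticks out of the tray's open end, and leave it lying there. Do not knock or shift the spice jar, the round food jar or the tin that stand around the tray.

Things in the scene. Friction and masses are not known exactly. Their poses are not given: they have to be found in the camera images.
- tray: Low bamboo tray, fixed, 254 mm long (its x axis) x 138 mm wide (y). Origin: centre of its underside, on the worktop. Floor 4 mm thick. Rails on both long sides, 4 mm thick, top 12 mm above the worktop, 130 mm clear between them. End wall at +x: inner face at x = +123 mm, top 24 mm above the worktop. The -x end (x = -127 mm) is open, only the 4 mm floor edge.
- tray_mouth (a point): Middle of the tray's open end, on the top of its floor (tray x = -127 mm, 4 mm above the worktop).
- carton: Milk carton, 68 x 68 mm, 219 mm tall (228 mm with the gable's fin), about 0.3 to 0.52 kg. Stands upright outside the tray's open end, nearest face 15 to 45 mm from it, within 4 degrees of square to the tray. Origin: centre of its bottom face; z from bottom to top, x and y square to its sides. Pushed above 120 mm height it tips about its far bottom edge; it lies 68 mm high.
- carton_middle (a point): Centre of the carton and of its mass, 110 mm from its bottom on its axis; 110 mm above the worktop when standing, about 38 mm when it lies on the tray's floor. The carton falls by itself once it leans more than about 17 degrees.
- carton_top (a point): Point on the carton's axis 219 mm from its bottom.
- spice_jar: Bystander: slim spice jar with a red cap, 44 mm across, 105 mm tall, standing beside one long side of the tray. Origin: centre of its underside. Leave it alone.
- honey_jar: Bystander: round food jar with a dark lid, 70 mm across, 86 mm tall, standing beside the other long side of the tray. Origin: centre of its underside. Leave it alone.
- tin: Bystander: small food tin, 57 mm across, 72 mm tall, standing beside the carton. Origin: centre of its underside. Leave it alone.
Things that resemble listed ones, but are neither listed nor needed, are in the scene too. Leave any green look-alike of the carton alone.

How it is judged (in metres and radians):
On the way:
1. the carton has been tipped over and lies flat in the tray, between its side rails (angle between carton's own z axis and vertical between 1.5 and 1.64 rad and height (world z) of carton_middle below 0.044 m and y of carton in the frame of tray between -0.042 and 0.042 m and y of carton_top in the frame of tray between -0.042 and 0.042 m), for 0.2 s.
At the end, for the whole second after the job is handed in: The carton lies flat on the tray's floor (axis within 4 degrees of level, its middle less than 44 mm above the worktop), both its ends between the side rails, its bottom end no more than 3 mm outside the tray's open end, at rest (all of step 1 and x of carton in the frame of tray above -0.13 m and linear speed of carton below 0.01 m/s and angular speed of carton below 0.05 rad/s); the robot touches nothing.
It fails at once if the carton is lifted (its middle more than 140 mm above the worktop) (height (world z) of carton_middle above 0.14 m).
It fails at once if the carton is taken between the fingers (x of the grasp point in the frame of carton between -0.028 and 0.028 m and y of the grasp point in the frame of carton between -0.028 and 0.028 m and z of the grasp point in the frame of carton between 0.006 and 0.213 m and contact force between the fingers and carton above 0.5 N).
It fails at once if the standing carton is shoved along (more than 60 mm) instead of being tipped where it stands (distance of carton from where it was at the start of the episode above 0.06 m and angle between carton's own z axis and vertical below 0.2 rad).
It fails at once if the carton falls beside the tray (its middle more than 70 mm off the tray's centre line) (y of carton_middle in the frame of tray above 0.07 m or y of carton_middle in the frame of tray below -0.07 m).
It fails at once if the spice jar, the round jar or the tin is shifted by more than 20 mm or tipped ((distance of spice_jar from where it was at the start of the episode above 0.02 m or angle between spice_jar's own z axis and vertical above 0.2 rad) or (distance of honey_jar from where it was at the start of the episode above 0.02 m or angle between honey_jar's own z axis and vertical above 0.2 rad) or (distance of tin from where it was at the start of the episode above 0.02 m or angle between tin's own z axis and vertical above 0.2 rad)).
It also fails if it takes over 40 s, if anything falls off the work surface, if the arm or the gripper's body presses on something with over 40 N, if the wrist force passes 120 N, or if a joint passes its speed limit or range.

## Robot

A 6-joint arm with a two-finger parallel gripper is mounted at the origin on a cart in front of the work surface, level with it; the furniture and walls round the work are solid. World frame = base frame: x ahead of the robot, y to its left, z up, the work surface at z = 0. Lengths are in mm, angles in rad, forces in N, time in s.
With the tool pointing down it reaches from about 300 to 775 mm from the base axis. Payload 14.6 kg.
Tool frame: the origin (TCP) lies on the centre line of the jaws, within the pads' length; the fingertips stand 8 mm ahead of it and the grasp point (between the pads) lies 11 mm behind it; z points along the fingers, y is the line along which they close (so a half turn about z gives the same grasp; the last joint's range is limited). The gripper opens to 94 mm and grips with 3 to 60 N. Pads are 16 mm wide; open, the fingers measure 119 mm over their backs; the gripper's body (75 mm by 177 mm) begins 78 mm behind the grasp point.
Start: joints at [-0.067, 0.3, 1.521, -0, 1.321, -0.067], TCP at [549.99, -0.002, 174.146] pointing down, gripper open.
Joint ranges: [-3.03, 3.03], [-0.79, 2.21], [0.23, 2.52], [-1.04, 4.18], [0, 3.07], [-2.55, 2.55]. Speed limits (rad/s): [2.22, 2.22, 2.57, 3.14, 3.14, 3.14].

## Interface

Orientations are given as [roll, pitch, yaw] about the fixed x, y, z axes, in that order (R = Rz(yaw) Ry(pitch) Rx(roll)).
In Python, from cell import manip gives the robot as it stands.
- The arm moves only by the tool jog_arm, never from a script. Its argument "rows" is one flat list of numbers, 7 for each row, row after row: the shift along the world's x, y, z in cm, then the turn, a rotation vector about the world's x, y, z in rad, then the closure, from 0 (fully open) to 1 (shut). In form: [dx, dy, dz, rx, ry, rz, fingers, dx, dy, dz, rx, ry, rz, fingers, ...]. A call has 1 to 20 rows; each row shifts and turns the commanded pose from where the row before left it; what a row does not reach is not made up. A row lasts 1/12 s, in which the tool goes at most 41.7 mm and 7.16 degrees, less where a joint would pass 70% of its speed; a pose out of reach is approached as far as the arm can. A call with a gripper value outside its range is refused whole. The fingers move at their own pace and stop on an object; "newtons" is the grip in N (left out, the last holds). Time passes only in rows, so rows that do not move let the fingers close. It gives the time, the measured TCP pose, the force, the opening and the grip force at its end, in the units of the state.
- manip.read_state(): the state, without advancing time (a new reading comes with each control period).
- manip.camera(name): name is "scene" or "side" or "wrist"; returns (picture, depth): 400x640x3 uint8, blue, green, red; 400x640 float32, mm along the optical axis (not along the pixel's ray), 0 where there is no reading.
- manip.camera_model(name): a dict with "K" (3x3 intrinsics, pixels), "R" (3x3) and "t" (3): a world point X has camera coordinates R X + t. Camera axes: x right, y down, z forward; pixel columns grow to the right and rows downward; lengths in mm; the calibration is good to about 2 mm. A picture is of the moment at which its call begins: read the wrist's pose just before it. camera_model takes no time and is no camera call; for the wrist camera it gives the pose at the moment of the call.
- manip.sign_off(): hands the job in; it is judged then, once.
The state is a dict: "clock": time; "joints": joint angles; "qd": joint speeds; "effort": joint torques, N m; "eef_pos": TCP position; "eef_rot": TCP orientation; "wrist_force": force on the tool from outside, world axes, zero at the start; "moment": the same for the moment, N m; "finger_gap": finger opening in mm; "finger_force": force on a finger pad.
Only numpy, scipy, OpenCV 4.12 (cv2) and the standard library are available. Lean on these libraries where they do the work, as an engineer would, in place of code of your own. Each camera call takes 0.05 s, during which the arm holds its last target. There are 200 camera calls.

## Working session

There is one attempt and no reset: what is moved stays moved. The work goes in short steps, Python scripts to look and compute and a tool call to move; the robot and the scene stay as the last step left them, time stands still between calls to the robot, and variables do not carry over. Pictures are saved under pics/ and viewed, at most 10 in all, crops included, and the job is handed in when it is done.

Besides the shell and the picture viewer there is one more tool, called after "Emit:" by a JSON object that holds its "api" and its "payload". jog_arm: Moves the arm, as the interface text tells. Its arguments: {"type":"object","properties":{"rows":{"type":"array"},"newtons":{"type":"number"}},"required":["rows"]}

```bash
mkdir -p pics
cat > h.py <<'E'
import numpy as np, cv2
from cell import manip
def cap(n):
    m=manip.camera_model(n); p,d=manip.camera(n); return p,d,{k:np.array(v,float) for k,v in m.items()}
def pts(d,m):
    v,u=np.mgrid[:d.shape[0],:d.shape[1]]
    K=m['K']; c=np.stack([(u-K[0,2])/K[0,0]*d,(v-K[1,2])/K[1,1]*d,d],-1)
    return (c-m['t'])@m['R']
E
python3 - <<'E'
from h import *
for n in("scene","side"):
    p,d,m=cap(n); cv2.imwrite(f"pics/{n}0.png",p); np.savez(f"{n}0.npz",p=p,d=d,**m)
    print(n,(-m['R'].T@m['t']).round(),m['K'].round().tolist())
print(manip.read_state())
E
```

```text
scene [   5. -677.  540.] [[385.0, 0.0, 317.0], [0.0, 385.0, 196.0], [0.0, 0.0, 1.0]]
side [524. 700. 795.] [[475.0, 0.0, 327.0], [0.0, 475.0, 201.0], [0.0, 0.0, 1.0]]
{'clock': 0.1, 'joints': array([-6.65952441e-02,  3.00419667e-01,  1.52152497e+00, -1.22686787e-05,
        1.32069775e+00, -6.66118881e-02]), 'qd': array([ 0.00155459, -0.00026878, -0.00114389,  0.00109036, -0.0018604 ,
        0.0007169 ]), 'effort': array([ 1.84928511e-03, -5.32644153e+01, -3.53284299e+01,  7.10431044e-02,
        2.34944851e-02, -7.30603051e-05]), 'eef_pos': array([5.49728844e+02, 1.41697072e-02, 1.73638294e+02]), 'eef_rot': array([-3.14054445e+00, -5.80159616e-05,  1.57081598e+00]), 'wrist_force': array([-0.39646236,  0.12274327, -0.42203637]), 'moment': array([-0.02224007,  0.05823558, -0.00442599]), 'finger_force': 0.0, 'finger_gap': 94.20993755377552}
```

View pics/scene0.png

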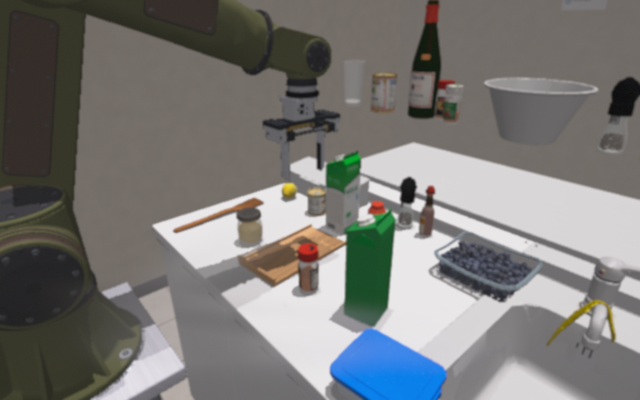

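View pics/side0.png

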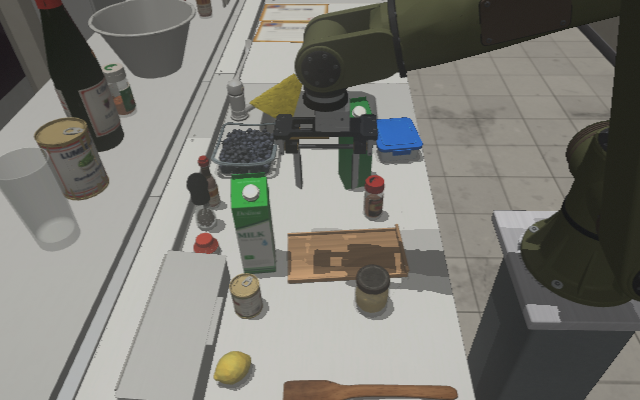

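The side view shows two possible cartons. One is white and green, "MILK", at side (255,225) and scene (345,190). The other is all green, at side (355,150) and scene (370,265). The white one stands at the tray's open far end, beside the tin, so it fits the description. The all-green one is the look-alike to leave alone. The spice jar is at side (374,195), the honey jar at (372,290), the tin at (246,295) and the tray at (347,255).

Run:
```python
from h import *
for n in("scene","side"):
    z=np.load(f"{n}0.npz"); P=pts(z['d'],z); p=z['p']
    hsv=cv2.cvtColor(p,cv2.COLOR_BGR2HSV); np.save(n+"P.npy",P)
    ok=(z['d']>0)
    print(n,"table z",np.median(P[...,2][ok&(abs(P[...,2])<15)&(P[...,0]>300)]))
    # tray: brown, low
    br=ok&(hsv[...,0]<22)&(hsv[...,1]>70)&(P[...,2]<30)&(P[...,2]>-8)
    box=(slice(225,282),slice(285,412)) if n=="side" else (slice(225,282),slice(238,347))
    M=np.zeros_like(br);M[box]=br[box]; Q=P[M]
    r=cv2.minAreaRect(Q[:,:2].astype(np.float32)); print("tray",r, cv2.boxPoints(r).round().tolist(),np.percentile(Q[:,2],[2,50,98]))
    px={"side":dict(carton=(255,225),spice=(374,195),honey=(372,290),tin=(246,295),green=(360,165)),"scene":dict(carton=(340,205),spice=(308,270),honey=(249,230),tin=(317,202),green=(370,270))}[n]
    for k,(u,v) in px.items():
        c=P[v,u]; near=ok&(np.hypot(P[...,0]-c[0],P[...,1]-c[1])<75)&(P[...,2]>8)
        lab=cv2.connectedComponents(near.astype(np.uint8))[1]; Q=P[lab==lab[v,u]]
        print(k,c.round(),"lo",np.percentile(Q,1,0).round(),"hi",np.percentile(Q,99,0).round(),len(Q))
p=np.load("side0.npz")['p'][165:315,180:430]; q=np.load("scene0.npz")['p'][140:290,230:430]
cv2.imwrite("pics/crop.png",np.hstack([cv2.resize(p,None,fx=1.7,fy=1.7),cv2.resize(q,None,fx=1.7,fy=1.7)]))
```

```text
scene table z -0.5956565464486511
tray ((512.8377075195312, -4.236442565917969), (266.8366394042969, 143.5074920654297), 5.869746685028076) [[373.0, 53.0], [387.0, -89.0], [653.0, -62.0], [638.0, 81.0]] [ 1.32987419  3.43049365 22.3672495 ]
carton [664. -11.  90.] lo [658. -24.  11.] hi [732.  44. 223.] 2459
spice [ 430. -156.   65.] lo [ 420. -163.    9.] hi [ 460. -122.  106.] 941
honey [442.  96.  51.] lo [424.  89.  10.] hi [486. 149.  86.] 850
tin [688. 111.  49.] lo [659.  42.   9.] hi [729. 161.  98.] 470
green [ 460. -298.  127.] lo [ 444. -314.   11.] hi [ 523. -249.  222.] 4643
side table z 0.15110733329313658
tray ((509.1480712890625, -2.4013671875), (252.84278869628906, 142.63841247558594), 4.779609203338623) [[377.0, 58.0], [389.0, -84.0], [641.0, -63.0], [629.0, 79.0]] [ 1.18928664  4.34350396 22.1629111 ]
carton [687.  48. 144.] lo [660. -10.  12.] hi [728. 117. 227.] 3673
spice [ 444. -117.   79.] lo [ 423. -155.   10.] hi [ 466. -113.  108.] 765
honey [462. 158.  88.] lo [428.  97.  11.] hi [492. 160.  88.] 1492
tin [696. 161.  71.] lo [677. 110.  10.] hi [731. 166.  73.] 1130
green [ 472. -238.   71.] lo [ 445. -249.   10.] hi [ 477. -235.  105.] 340
```

View pics/crop.png

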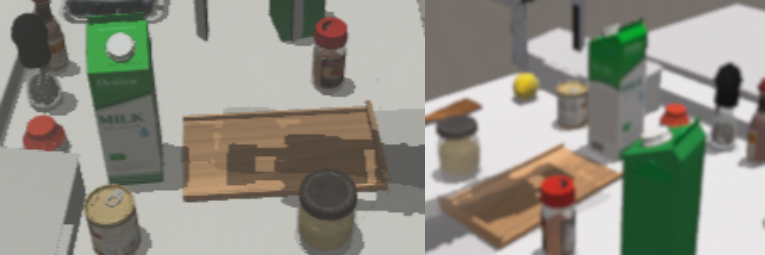

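Run:
```python
from h import *
S={n:(np.load(f"{n}0.npz"),np.load(n+"P.npy")) for n in("scene","side")}
for n,(z,P) in S.items():
    m=(P[...,0]>640)&(P[...,0]<760)&(P[...,1]>-45)&(P[...,1]<70)&(P[...,2]>15)&(P[...,2]<185)&(z['d']>0)
    lab=cv2.connectedComponents(m.astype(np.uint8))[1]; v,u=(205,340) if n=="scene" else (225,255)
    m=lab==lab[v,u]
    Q=P[m]; r=cv2.minAreaRect(Q[:,:2].astype(np.float32)); print(n,r)
    x,y=Q[:,0],Q[:,1]; print(np.percentile(x,[1,5,50,95,99]).round(),np.percentile(y,[1,5,50,95,99]).round())
    for b in range(655,740,10):
        s=(x>b)&(x<b+10)
        if s.sum()>10: print(b,s.sum(),np.percentile(y[s],[5,50,95]).round(1))
    br=(P[...,2]>16)&(P[...,2]<27)&(P[...,0]<420)&(P[...,0]>360)&(P[...,1]>-85)&(P[...,1]<65)
    print("endwall",br.sum(),P[br].mean(0).round(), cv2.fitLine(P[br][:,:2].astype(np.float32),cv2.DIST_HUBER,0,.01,.01).ravel() if br.sum()>5 else '')
    # obstacles near push zone behind the carton
    o=(P[...,0]>725)&(P[...,0]<900)&(abs(P[...,1])<200)&(P[...,2]>15)&(z['d']>0)&(P[...,2]<400)
    for yb in range(-200,200,40):
        s=o&(P[...,1]>yb)&(P[...,1]<yb+40)
        if s.sum(): print("obs",yb,s.sum(),np.percentile(P[s],2,0).round(),np.percentile(P[s],98,0).round())
```

```text
scene ((682.0791015625, -4.070793151855469), (52.538841247558594, 95.41277313232422), 52.10409164428711)
[658. 659. 666. 724. 731.] [-24. -23. -14.  39.  44.]
655 855 [-11.9  17.2  42.4]
665 356 [-24.2 -18.8   1.1]
675 133 [-24.2 -22.2 -20.3]
685 129 [-22.9 -21.2 -19.4]
695 127 [-21.7 -20.1 -18.5]
705 126 [-20.4 -18.7 -16.8]
715 100 [-19.7 -17.2 -15.6]
725 90 [-17.6 -15.5 -13.8]
endwall 159 [385. -22.  21.] [ 9.1741562e-02 -9.9578285e-01  3.8381369e+02 -2.1997774e+01]
obs -200 637 [ 818. -196.   17.] [ 895. -162.  144.]
obs -160 104 [ 823. -160.   17.] [ 844. -120.  132.]
obs -120 685 [ 814. -120.   18.] [892. -86. 148.]
obs -80 12 [882. -44.  17.] [887. -40.  36.]
obs -40 385 [725. -37.  17.] [895.  -1. 214.]
obs 0 104 [794.   1.  16.] [899.  39.  45.]
obs 40 288 [824.  42.  16.] [896.  78.  87.]
obs 80 32 [844.  81.  17.] [899. 102.  90.]
obs 120 28 [726. 124.  59.] [755. 160.  74.]
obs 160 100 [740. 161.  55.] [790. 199.  78.]
side ((678.3522338867188, 32.33563995361328), (96.35824584960938, 50.66571044921875), 50.88181686401367)
[660. 662. 691. 723. 726.] [-8. 34. 51. 55. 56.]
655 272 [ 6.4 45.3 48.1]
665 330 [-11.4  47.5  49.7]
675 304 [47.2 49.4 51.5]
685 299 [48.8 50.6 52.8]
695 298 [49.8 52.  53.9]
705 300 [50.8 52.8 54.7]
715 291 [51.8 53.7 55.4]
725 54 [51.2 53.5 55.6]
endwall 176 [386.  -6.  23.] [ 8.7472521e-02 -9.9616694e-01  3.8648782e+02 -5.9891171e+00]
obs -200 215 [ 820. -175.   20.] [ 898. -160.  147.]
obs -160 368 [ 822. -160.   16.] [ 898. -122.  141.]
obs -120 823 [ 817. -114.   19.] [897. -80. 151.]
obs -80 415 [826. -80.  17.] [898. -43. 136.]
obs -40 359 [727. -37.  16.] [899.  -0. 222.]
obs 0 381 [726.   1.  19.] [899.  36. 215.]
obs 40 469 [725.  50.  27.] [898.  80. 188.]
obs 80 1154 [752.  81.  26.] [897. 119.  90.]
obs 120 1304 [727. 121.  25.] [897. 159.  90.]
obs 160 1384 [743. 161.  24.] [897. 199.  89.]
```

The enlarged crop confirms the white-and-green MILK carton at the tray's open end. The fits agree with the stated sizes:
- **Carton:** centre about (695, 16), yaw about 6.5°.
- **Tray:** centre about (510, -2.5), axis at 5°, end wall on the robot's side.
- **Gap:** about 25 mm, which is within 15 to 45 mm.

I'll go round the -y side to get behind the carton.

Emit:
{"api": "jog_arm", "payload": {"rows": [1.5,-2,0.1,0,0,-0.122,0.73,1.5,-2,0.1,0,0,-0.122,0.73,1.5,-2,0.1,0,0,-0.122,0.73,1.5,-2,0.1,0,0,-0.122,0.73,1.5,-2,0.1,0,0,-0.122,0.73,2,-0.5,0,0,0,-0.122,0.73,2,0,0,0,0,-0.122,0.73,2,0,0,0,0,-0.122,0.73,2,0,0,0,0,-0.122,0.73,2,0,0,0,0,-0.122,0.73,2,0,0,0,0,-0.122,0.73,1.5,0,0,0,0,-0.122,0.73,0,0,0,0,0,0,0.73]}}

```text
clock: 1.18
eef_pos: [761.1, -104.7, 176.8]
eef_rot: [-3.141, 0.002, 0.1]
wrist_force: [0.3, 0.1, 0.2]
finger_gap: 25.4
finger_force: 0.0
```

Emit:
{"api": "jog_arm", "payload": {"rows": [0,2.1,0,0,0,0,0.73,0,2.1,0,0,0,0,0.73,0,2.1,0,0,0,0,0.73,0,2.1,0,0,0,0,0.73,0,2.1,0,0,0,0,0.73,0,2.2,0,0,0,0,0.73,0,0,0,0,0,0,0.73,0,0,0,0,0,0,0.73]}}

```text
clock: 1.85
eef_pos: [759.5, 22.9, 179.1]
eef_rot: [3.142, 0.0, 0.111]
wrist_force: [-0.3, -0.8, 0.4]
finger_gap: 25.2
finger_force: 0.0
```

Run:
```python
from h import *
o=[]
for n in("scene","side"):
    p,d,m=cap(n); o.append(p[100:320,180:430]); P=pts(d,m); print(n)
    for b in range(665,735,15):
        s=(P[...,0]>b)&(P[...,0]<b+10)&(P[...,1]>-45)&(P[...,1]<70)&(P[...,2]>15)&(P[...,2]<165)&(d>0)
        if s.sum()>10: print(b,s.sum(),np.percentile(P[...,1][s],[5,50,95]).round(1))
cv2.imwrite("pics/b.png",cv2.resize(np.hstack(o),None,fx=1.6,fy=1.6))
```

```text
scene
665 328 [-23.9 -17.4   5.4]
680 117 [-23.2 -21.6 -19.7]
695 116 [-22.1 -20.3 -18.6]
710 96 [-19.9 -18.3 -16.3]
725 72 [-17.4 -15.6 -14. ]
side
665 291 [-11.7  47.6  49.9]
680 261 [48.1 50.1 52.5]
695 254 [50.1 51.8 53.9]
710 253 [51.3 53.2 55.2]
725 43 [50.7 53.5 55.4]
```

View pics/b.png

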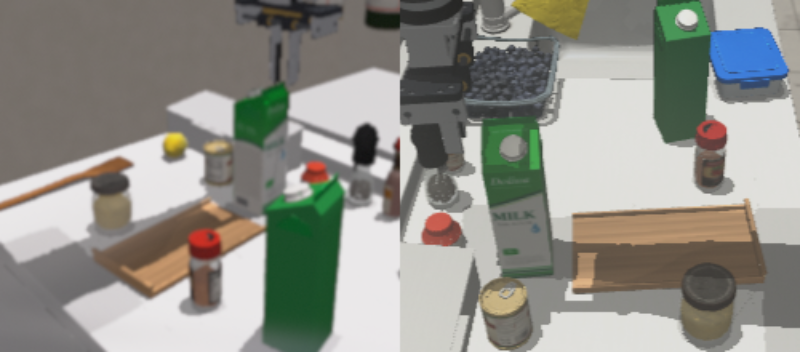

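The scene crop has the fingers just behind the carton's far face, at about crop pixel (275,75). The carton is unmoved and the measurements match, so I'll start the push.

Emit:
{"api": "jog_arm", "payload": {"rows": [-0.7,-0.08,-0.2,0,0,0,0.73,-0.7,-0.08,-0.2,0,0,0,0.73,-0.6,-0.07,0,0,0,0,0.73,-0.5,-0.05,0,0,0,0,0.73,-0.5,-0.05,0,0,0,0,0.73,-0.5,-0.05,0,0,0,0,0.73]}}

```text
clock: 2.45
eef_pos: [724.7, 17.4, 175.4]
eef_rot: [3.141, -0.0, 0.106]
wrist_force: [-0.2, 0.7, 0.7]
finger_gap: 25.0
finger_force: 0.2
```

```bash
cat > tilt.py <<'E'
from h import *
p,d,m=cap("scene"); P=pts(d,m)
# -y face, mean x of near/far edges by height
for z in range(20,180,30):
    s=(P[...,0]>600)&(P[...,0]<760)&(P[...,1]>-40)&(P[...,1]<50)&(abs(P[...,2]-z)<6)&(d>0)
    if s.sum()>10: print(z,s.sum(),np.percentile(P[...,0][s],[2,98]).round(),np.percentile(P[...,1][s],[2,98]).round())
E
python3 tilt.py
```

```text
20 110 [657. 721.] [-24.  40.]
50 129 [655. 726.] [-24.  42.]
80 128 [652. 724.] [-24.  39.]
110 141 [649. 722.] [-25.  41.]
140 138 [647. 716.] [-25.  40.]
170 141 [645. 714.] [-25.  38.]
```

The carton is tipping in place: it leans about 5° and its bottom edge hasn't moved. I'll continue the push.

Emit:
{"api": "jog_arm", "payload": {"rows": [-0.6,-0.06,0,0,0,0,0.73,-0.6,-0.06,0,0,0,0,0.73,-0.6,-0.06,0,0,0,0,0.73,-0.6,-0.06,0,0,0,0,0.73,-0.6,-0.06,0,0,0,0,0.73,-0.6,-0.06,0,0,0,0,0.73,-0.6,-0.06,0,0,0,0,0.73,0,0,0,0,0,0,0.73,0,0,0,0,0,0,0.73,0,0,0,0,0,0,0.73,0,0,0,0,0,0,0.73,0,0,0,0,0,0,0.73]}}

```text
clock: 3.5
eef_pos: [683.1, 14.0, 175.0]
eef_rot: [-3.142, 0.0, 0.107]
wrist_force: [-0.3, 0.6, 0.5]
finger_gap: 25.5
finger_force: 0.0
```

```bash
python3 tilt.py
python3 - <<'E'
from h import *
o=[]
for n in("scene","side"):
    p,d,m=cap(n); o.append(p[100:320,180:430]); np.savez(n+"1.npz",p=p,d=d,**m)
cv2.imwrite("pics/c.png",cv2.resize(np.hstack(o),None,fx=1.6,fy=1.6))
E
```

```text
20 48 [630. 684.] [-27.  38.]
50 95 [603. 705.] [-31.  12.]
80 74 [603. 675.] [-33. -22.]
110 43 [600. 642.] [-33. -25.]
```

View pics/c.png

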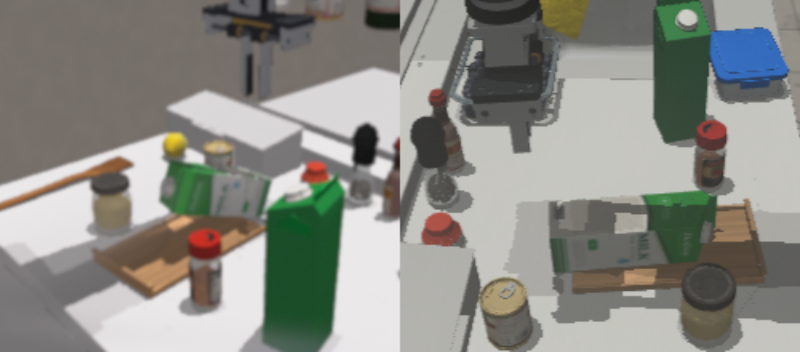

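The carton has tipped and is in the last part of its fall into the tray. I'll back off and let it settle.

Emit:
{"api": "jog_arm", "payload": {"rows": [0.8,0.1,0,0,0,0,0.73,0.8,0.1,0,0,0,0,0.73,0.8,0.1,0,0,0,0,0.73,0.8,0.1,0,0,0,0,0.73,0.8,0.1,0,0,0,0,0.73,0,0,0,0,0,0,0.73,0,0,0,0,0,0,0.73,0,0,0,0,0,0,0.73]}}

```text
clock: 4.32
eef_pos: [722.7, 19.0, 175.0]
eef_rot: [-3.142, 0.0, 0.107]
wrist_force: [-0.8, -0.7, 0.1]
finger_gap: 25.6
finger_force: 0.0
```

```bash
cat > lie.py <<'E'
from h import *
c=np.array([510,-2.5]); a=np.radians(5.0); U=np.array([np.cos(a),np.sin(a)]); V=np.array([-U[1],U[0]])
for n in("scene","side"):
    p,d,m=cap(n); P=pts(d,m); np.savez(n+"2.npz",p=p,d=d,**m)
    s=(P[...,0]>370)&(P[...,0]<720)&(abs(P[...,1])<85)&(P[...,2]>30)&(P[...,2]<100)&(d>0)
    s&=np.hypot(P[...,0]-460,P[...,1]-126)>45; s&=np.hypot(P[...,0]-704,P[...,1]-138)>40
    k,lab,st,_=cv2.connectedComponentsWithStats(s.astype(np.uint8)); i=1+np.argmax(st[1:,4]); Q=P[lab==i]
    T=Q[Q[:,2]>np.percentile(Q[:,2],95)-12]; L=(Q[:,:2]-c)@np.c_[U,V]; LT=(T[:,:2]-c)@np.c_[U,V]
    print(n,len(Q),"z",np.percentile(Q[:,2],[50,95,99]).round(1),"along(+=mouth 127)",np.percentile(L[:,0],[.5,2,98,99.5]).round(1),"top lateral",np.percentile(LT[:,1],[1,50,99]).round(1))
    for b in range(-100,170,30):
        q=(abs(LT[:,0]-b)<10)
        if q.sum()>8: print("  ",b,q.sum(),np.percentile(LT[q,1],[3,97]).round(1),T[q,2].mean().round(1))
    print("  bottom world",Q[L[:,0]>np.percentile(L[:,0],98)].mean(0).round(1))
E
python3 lie.py
python3 - <<'E'
from h import *
p=[np.load(n+"2.npz")['p'][100:320,180:430] for n in("scene","side")]
cv2.imwrite("pics/d.png",cv2.resize(np.hstack(p),None,fx=1.6,fy=1.6))
E
```

```text
scene 2035 z [69.9 72.6 74. ] along(+=mouth 127) [-80.9 -74.8 139.1 142.8] top lateral [-41.3 -15.1  29. ]
   -70 76 [-39.6  -3.9] 67.8
   -40 147 [-41.   25.3] 71.0
   -10 130 [-40.5  26.8] 70.3
   20 127 [-39.6  26.1] 70.4
   50 115 [-39.4  25.5] 70.4
   80 116 [-38.9  26.6] 70.3
   110 102 [-37.9  27.8] 70.3
   140 71 [-36.3  28.6] 70.5
  bottom world [652.7  -7.5  62.7]
side 3719 z [70.9 74.1 75.4] along(+=mouth 127) [-78.3 -68.9 142.2 145.9] top lateral [-36.    2.8  33.9]
   -70 52 [-33.5  -5.3] 70.7
   -40 248 [-34.   30.8] 72.4
   -10 247 [-33.6  31.6] 71.4
   20 248 [-32.8  32. ] 71.3
   50 250 [-33.1  32.3] 71.4
   80 249 [-32.8  33.3] 71.4
   110 251 [-32.6  33.9] 71.3
   140 211 [-32.   33.4] 71.3
  bottom world [653.4  16.6  65.7]
```

View pics/d.png

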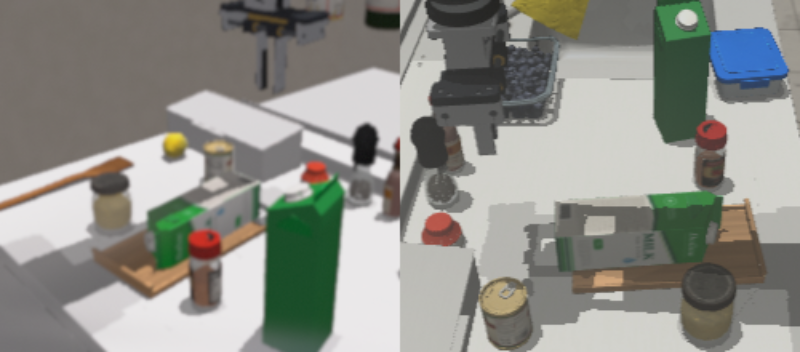

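The carton lies flat in the tray: its top is at 71 mm and its centre is within a few mm of the tray's centre line. Its bottom end is about 18 mm outside the mouth (along 145, mouth 127). I'll lower behind it and push to along ≈ 117, which means TCP x ≈ 634.

Emit:
{"api": "jog_arm", "payload": {"rows": [0,-0.1,-3.3,0,0,0,0.73,0,-0.1,-3.3,0,0,0,0.73,0,-0.1,-3.3,0,0,0,0.73,-0.5,-0.1,-3.3,0,0,0,0.73,-1,-0.1,0,0,0,0,0.73,-1,-0.1,0,0,0,0,0.73,-1,-0.1,0,0,0,0,0.73,-0.8,-0.1,0,0,0,0,0.73,0,0,0,0,0,0,0.73]}}

```text
clock: 5.17
eef_pos: [679.0, 10.8, 43.6]
eef_rot: [3.142, 0.0, 0.107]
wrist_force: [-0.4, -0.1, -0.4]
finger_gap: 25.4
finger_force: 0.0
```

Emit:
{"api": "jog_arm", "payload": {"rows": [-0.5,-0.05,0,0,0,0,0.73,-0.5,-0.05,0,0,0,0,0.73,-0.5,-0.05,0,0,0,0,0.73,-0.4,-0.04,0,0,0,0,0.73,-0.4,-0.04,0,0,0,0,0.73,-0.4,-0.04,0,0,0,0,0.73,-0.4,-0.04,0,0,0,0,0.73,-0.4,-0.04,0,0,0,0,0.73,-0.4,-0.04,0,0,0,0,0.73,-0.3,-0.03,0,0,0,0,0.73,-0.2,-0.02,0,0,0,0,0.73,0,0,0,0,0,0,0.73,0,0,0,0,0,0,0.73]}}

```text
clock: 6.25
eef_pos: [636.0, 6.6, 43.2]
eef_rot: [3.142, -0.0, 0.107]
wrist_force: [0.9, 0.6, 0.1]
finger_gap: 25.2
finger_force: 0.0
```

Emit:
{"api": "jog_arm", "payload": {"rows": [0.5,0.05,0,0,0,0,0.73,1.5,0.1,0,0,0,0,0.73,2,0.1,0,0,0,0,0.73,2,0.1,1,0,0,0,0.73,0.5,0.1,3,0,0,0,0.73,0,0,3,0,0,0,0.73,0,0,3,0,0,0,0.73,0,0,0,0,0,0,0.73,0,0,0,0,0,0,0.73]}}

```text
clock: 7.0
eef_pos: [702.0, 11.1, 144.9]
eef_rot: [3.141, -0.003, 0.107]
wrist_force: [0.5, -0.8, -1.0]
finger_gap: 25.0
finger_force: 0.0
```

```bash
python3 lie.py
python3 - <<'E'
from h import *
p=[np.load(n+"2.npz")['p'][100:320,180:430] for n in("scene","side")]
cv2.imwrite("pics/e.png",cv2.resize(np.hstack(p),None,fx=1.6,fy=1.6))
E
```

```text
scene 2040 z [69.8 72.7 74. ] along(+=mouth 127) [-81.  -74.2 138.4 143.4] top lateral [-41.  -14.6  28.5]
   -70 69 [-39.7  -2.6] 68.1
   -40 143 [-40.7  24.2] 71.4
   -10 134 [-40.4  24.9] 70.5
   20 132 [-39.9  25.7] 70.3
   50 119 [-39.9  25.8] 70.3
   80 111 [-38.   27.1] 70.4
   110 104 [-38.2  27.9] 70.0
   140 70 [-37.   26.5] 70.5
  bottom world [652.6  -7.8  63.2]
side 3714 z [71.  74.1 75.3] along(+=mouth 127) [-78.5 -68.8 142.3 145.9] top lateral [-36.    2.5  33.8]
   -70 54 [-33.9  -5.3] 69.8
   -40 244 [-34.9  30.7] 72.5
   -10 246 [-34.  31.] 71.4
   20 248 [-34.6  32.5] 71.6
   50 250 [-33.8  32.8] 71.2
   80 247 [-33.8  32.9] 71.5
   110 253 [-32.7  34. ] 71.5
   140 209 [-32.6  33.4] 71.5
  bottom world [653.3  17.3  65.8]
```

View pics/e.png

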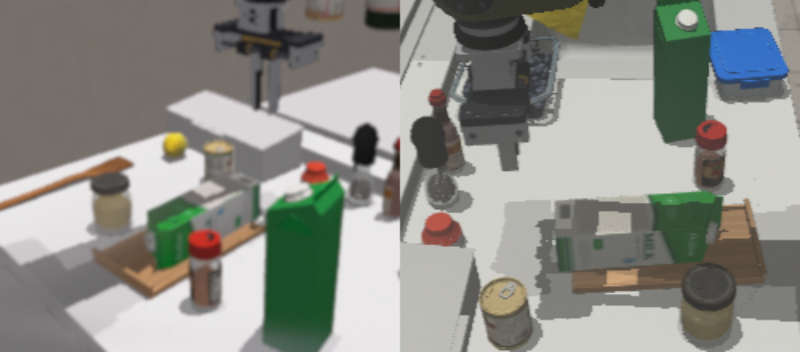

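The carton reads unmoved, although the TCP went to 636. I'll go in again and look while the fingers are at the carton's bottom end.

Emit:
{"api": "jog_arm", "payload": {"rows": [0,0,-3,0,0,0,0.73,0,0,-3,0,0,0,0.73,-0.5,0,-3,0,0,0,0.73,-0.8,-0.1,-1,0,0,0,0.73,-0.8,-0.1,0,0,0,0,0.73,-0.8,-0.1,0,0,0,0,0.73,-0.8,-0.1,0,0,0,0,0.73,-0.8,-0.1,0,0,0,0,0.73,-0.5,-0.05,0,0,0,0,0.73,0,0,0,0,0,0,0.73]}}

```text
clock: 7.93
eef_pos: [649.9, 5.5, 42.2]
eef_rot: [-3.141, 0.002, 0.107]
wrist_force: [-0.1, 0.5, -0.1]
finger_gap: 25.5
finger_force: 0.0
```

```bash
python3 lie.py
python3 - <<'E'
from h import *
p=[cv2.resize(np.load(n+"2.npz")['p'][y:y+150,x:x+130],None,fx=3,fy=3) for n,y,x in(("scene",150,270),("side",170,210))]
cv2.imwrite("pics/f.png",np.hstack(p)); print(manip.read_state()['wrist_force'])
E
```

```text
scene 2133 z [70.1 74.9 95. ] along(+=mouth 127) [-80.3 -74.2 141.3 144.2] top lateral [-40.7 -13.5  28.8]
   -70 65 [-39.3  -1.8] 68.9
   -40 135 [-40.7  25.7] 71.4
   -10 125 [-40.2  26.2] 70.7
   20 119 [-39.7  27.6] 70.7
   50 111 [-39.5  27.1] 70.5
   80 104 [-38.5  27.7] 70.7
   110 98 [-38.5  28.4] 70.7
   140 136 [-36.5  20.7] 80.3
  bottom world [654.4  -6.9  73.9]
side 3609 z [71.  74.5 88.9] along(+=mouth 127) [-78.1 -69.2 141.3 145.7] top lateral [-36.4   5.   33.8]
   -70 49 [-32.5  -5.8] 70.6
   -40 245 [-35.8  30.6] 72.4
   -10 242 [-34.4  30.8] 71.5
   20 241 [-34.3  32.2] 71.5
   50 249 [-33.5  32.8] 71.4
   80 248 [-32.5  33.2] 71.5
   110 231 [-30.   33.8] 71.3
   140 147 [-7.2 34.3] 78.6
  bottom world [651.2  36.7  69. ]
[-0.92837193  0.34704911  0.53324253]
```

View pics/f.png

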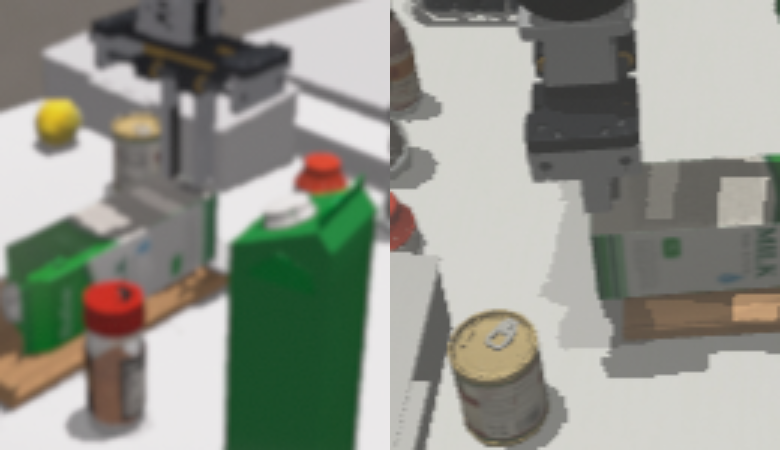

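Run:
```python
from h import *
s=manip.read_state(); print(s['eef_pos'].round(1),s['eef_rot'].round(3),s['joints'].round(3),s['clock'])
for n in("scene","side"):
    p,d,m=cap(n); P=pts(d,m)
    for lo,hi in((40,60),(60,70),(78,95),(95,115),(115,130)):
        q=(P[...,0]>600)&(P[...,0]<720)&(abs(P[...,1]-5)<45)&(P[...,2]>lo)&(P[...,2]<hi)&(d>0)
        if lo<75: q&=P[...,0]>640
        if q.sum(): print(n,lo,q.sum(),"x",np.percentile(P[...,0][q],[3,50,97]).round(),"y",np.percentile(P[...,1][q],[3,50,97]).round())
    X=np.array([s['eef_pos'],s['eef_pos']+[0,0,60]]); c=X@m['R'].T+m['t']; print((c@m['K'].T/c[:,2:])[:,:2].round(1).tolist())
p,d,m=cap("wrist"); cv2.imwrite("pics/w.png",p)
```

```text
[651.    5.6  42.7] [-3.141e+00  1.000e-03  1.070e-01] [-0.048  0.647  1.332 -0.     1.163  1.416] 8.0333
scene 40 27 x [641. 649. 655.] y [-29. -27. -25.]
scene 60 17 x [641. 650. 656.] y [-28. -26.   8.]
scene 78 78 x [636. 643. 657.] y [-20.  18.  28.]
scene 95 105 x [636. 644. 660.] y [-21.  -9.  26.]
scene 115 83 x [637. 644. 660.] y [-21.  16.  27.]
[[332.0, 219.9], [332.2, 200.1]]
side 40 38 x [641. 646. 652.] y [41. 43. 45.]
side 60 22 x [640. 645. 651.] y [11. 43. 45.]
side 78 41 x [639. 648. 656.] y [28. 31. 34.]
side 95 66 x [639. 647. 656.] y [29. 32. 34.]
side 115 5 x [642. 646. 649.] y [31. 33. 36.]
[[279.5, 244.4], [277.3, 224.6]]
```

View pics/w.png

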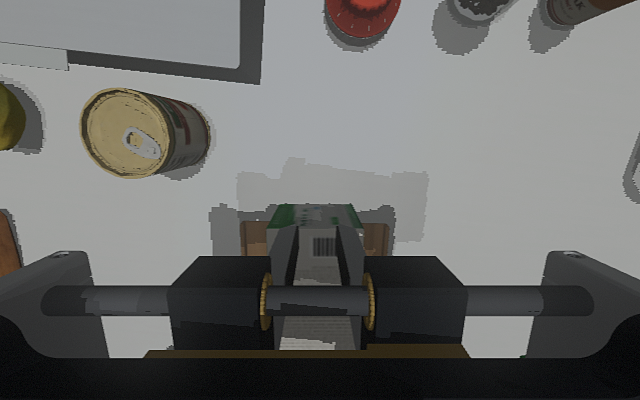

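Run:
```python
from h import *
p,d,m=cap("wrist"); P=pts(d,m); print("cam",(-m['R'].T@m['t']).round())
for u in (285,318,325,352):
    print(u,[(v,*P[v,u].round().astype(int).tolist()) for v in (195,203,207,212,218,224,230,236,245,255,265,275,300,340)])
c=cv2.resize(p[190:360,200:440],None,fx=3.3,fy=3.3); cv2.imwrite("pics/w2.png",c)
```

```text
cam [719.  12. 254.]
285 [(195, 660, 36, 2), (203, 652, 35, 0), (207, 653, 33, 17), (212, 653, 31, 35), (218, 653, 30, 49), (224, 653, 28, 64), (230, 657, 26, 87), (236, 657, 25, 98), (245, 658, 23, 112), (255, 658, 22, 125), (265, 658, 21, 135), (275, 656, 20, 143), (300, 675, 16, 189), (340, 563, 20, 72)]
318 [(195, 663, 5, 0), (203, 655, 4, 0), (207, 656, 4, 16), (212, 656, 4, 33), (218, 656, 5, 50), (224, 656, 5, 64), (230, 654, 4, 73), (236, 650, 4, 73), (245, 644, 3, 74), (255, 636, 2, 73), (265, 628, 2, 73), (275, 620, 1, 73), (300, 676, 7, 190), (340, 565, -5, 72)]
325 [(195, 664, -1, 1), (203, 656, -2, 1), (207, 657, -2, 18), (212, 657, -1, 34), (218, 657, -1, 51), (224, 656, 0, 65), (230, 655, 0, 73), (236, 650, -1, 72), (245, 644, -2, 73), (255, 636, -3, 72), (265, 628, -3, 72), (275, 621, -4, 73), (300, 676, 6, 189), (340, 566, -10, 73)]
352 [(195, 666, -27, 1), (203, 659, -28, 0), (207, 659, -25, 18), (212, 659, -24, 33), (218, 658, -22, 50), (224, 658, -20, 64), (230, 662, -16, 87), (236, 662, -15, 98), (245, 661, -13, 112), (255, 661, -12, 125), (265, 661, -10, 135), (275, 661, -9, 145), (300, 678, -1, 190), (340, 568, -31, 72)]
```

View pics/w2.png

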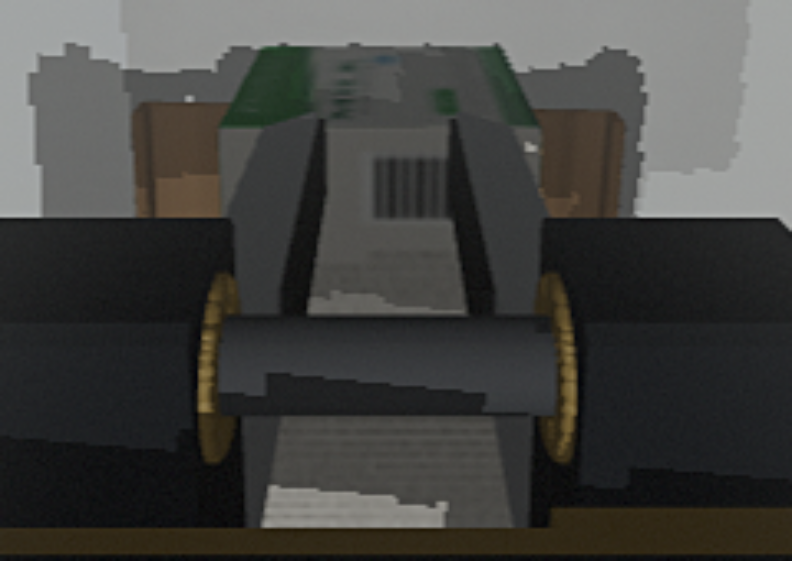

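Run:
```python
from h import *
for n in("scene","side"):
    z=np.load(n+"0.npz"); P=np.load(n+"P.npy")
    for x0,x1 in((480,545),(555,620)):
        q=(P[...,0]>x0)&(P[...,0]<x1)&(abs(P[...,1])<16)&(P[...,2]>120)&(P[...,2]<330)&(z['d']>0)
        if q.sum(): print(n,q.sum(),"z",np.percentile(P[...,2][q],[0,2,10,50,98]).round(),"x",np.percentile(P[...,0][q],[2,98]).round(),"y",np.percentile(P[...,1][q],[2,98]).round())
```

```text
scene 311 z [205. 210. 218. 253. 292.] x [488. 500.] y [-11.   8.]
scene 391 z [203. 207. 218. 269. 325.] x [593. 611.] y [-13.  12.]
side 251 z [205. 210. 219. 251. 326.] x [490. 502.] y [ 1. 14.]
side 273 z [206. 209. 219. 253. 320.] x [596. 608.] y [-10.  14.]
```

Checking the first pictures explains it. With the TCP reading z = 173.6, both cameras show the fingertips at z ≈ 205, not 165.6. The real fingertips are about 40 mm higher than stated, so the fingers passed just over the carton, tips at about 75 mm and carton top at 72 mm. I'll retract, descend by the camera-measured offset, and check the tip height.

Emit:
{"api": "jog_arm", "payload": {"rows": [0,0,1,0,0,0,0.73,1,0.1,0.5,0,0,0,0.73,1.5,0.1,0,0,0,0,0.73,1.5,0.1,0,0,0,0,0.73,0,0,-1.5,0,0,0,0.73,0,0,-1,0,0,0,0.73,0,0,-1,0,0,0,0.73,0,0,0,0,0,0,0.73,0,0,0,0,0,0,0.73]}}

```text
clock: 8.98
eef_pos: [690.5, 8.6, 22.9]
eef_rot: [-3.141, 0.001, 0.107]
wrist_force: [1.1, 0.8, -1.2]
finger_gap: 25.5
finger_force: 0.0
```

```bash
cat > tip.py <<'E'
from h import *
s=manip.read_state(); e=s['eef_pos']; print(e.round(1),s['wrist_force'].round(1))
for n in("scene","side"):
    p,d,m=cap(n); P=pts(d,m)
    q=(abs(P[...,0]-e[0])<14)&(abs(P[...,1]-e[1])<34)&(P[...,2]>15)&(P[...,2]<150)&(d>0)
    print(n,q.sum(),"z",np.percentile(P[...,2][q],[0,2,10,50]).round(),"x",np.percentile(P[...,0][q],[2,98]).round(),"y",np.percentile(P[...,1][q],[2,98]).round())
E
python3 tip.py
```

```text
[690.5   8.6  22.9] [ 1.1  0.8 -1.2]
scene 385 z [ 55.  58.  66. 101.] x [677. 699.] y [-18.  31.]
side 105 z [56. 65. 67. 80.] x [678. 696.] y [26. 37.]
```

The tips measure z ≈ 55 at TCP z 22.9, which confirms the offset of +32. I'll descend to tip height ≈ 37 and push to TCP x ≈ 635.

Emit:
{"api": "jog_arm", "payload": {"rows": [0,0,-1,0,0,0,0.73,0,0,-0.8,0,0,0,0.73,-0.7,-0.07,0,0,0,0,0.73,-0.7,-0.07,0,0,0,0,0.73,-0.5,-0.05,0,0,0,0,0.73,-0.4,-0.03,0,0,0,0,0.73,-0.4,-0.03,0,0,0,0,0.73,-0.4,-0.03,0,0,0,0,0.73,-0.4,-0.03,0,0,0,0,0.73,-0.4,-0.03,0,0,0,0,0.73]}}

```text
clock: 9.92
eef_pos: [651.7, 5.2, 5.1]
eef_rot: [3.142, -0.0, 0.107]
wrist_force: [1.3, -1.0, -1.2]
finger_gap: 25.5
finger_force: 0.6
```

```bash
python3 lie.py; python3 tip.py
```

```text
scene 2276 z [70.2 79.  96.2] along(+=mouth 127) [-95.  -89.4 143.1 148. ] top lateral [-40.2 -10.3  28.5]
   -70 124 [-40.7  21.7] 71.2
   -40 118 [-40.1  24.8] 71.3
   -10 123 [-39.4  26.3] 71.1
   20 113 [-38.5  28.1] 71.0
   50 109 [-37.2  26.5] 71.1
   80 94 [-36.9  26. ] 71.1
   110 89 [-36.1  27.6] 71.3
   140 147 [-30.8  17.3] 83.8
  bottom world [657.3  -5.5  75.1]
side 3596 z [70.8 74.1 75.4] along(+=mouth 127) [-94.1 -84.8 134.4 145.5] top lateral [-36.3   4.8  34.1]
   -70 172 [-37.7  27.5] 72.1
   -40 252 [-34.8  31.1] 71.7
   -10 251 [-34.6  32.1] 71.4
   20 248 [-34.4  32.7] 71.4
   50 247 [-33.6  32.9] 71.3
   80 250 [-32.   33.6] 71.4
   110 165 [-31.6  34.2] 71.0
   140 42 [19.7 23.7] 69.4
  bottom world [649.5  31.4  60.9]
[651.6   5.2   5.3] [-0.2  0.1  0.5]
scene 356 z [18. 42. 65. 95.] x [638. 661.] y [-28.  29.]
side 92 z [44. 47. 49. 61.] x [639. 658.] y [28. 34.]
```

The carton is sliding in, with its top end at -95 mm. I'll finish the last 17 mm, then retract.

Emit:
{"api": "jog_arm", "payload": {"rows": [-0.4,-0.03,0,0,0,0,0.73,-0.4,-0.03,0,0,0,0,0.73,-0.4,-0.03,0,0,0,0,0.73,-0.3,-0.02,0,0,0,0,0.73,-0.2,-0.02,0,0,0,0,0.73,0,0,0,0,0,0,0.73,0,0,0,0,0,0,0.73,0.5,0.05,0,0,0,0,0.73,1.5,0.1,0,0,0,0,0.73,2,0.1,0,0,0,0,0.73,2,0.1,1,0,0,0,0.73,0.5,0.1,3,0,0,0,0.73,0,0,3,0,0,0,0.73,0,0,3,0,0,0,0.73,0,0,3,0,0,0,0.73,0,0,0,0,0,0,0.73,0,0,0,0,0,0,0.73]}}

```text
clock: 11.53
eef_pos: [700.8, 8.4, 136.7]
eef_rot: [3.141, -0.003, 0.107]
wrist_force: [-0.7, 0.2, -0.5]
finger_gap: 25.0
finger_force: 0.0
```

```bash
python3 lie.py
python3 - <<'E'
from h import *
p,d,m=cap("wrist"); P=pts(d,m); h=cv2.cvtColor(p,cv2.COLOR_BGR2HSV)
br=(h[...,0]<22)&(h[...,1]>70)&(abs(P[...,2]-4)<5)&(abs(P[...,1])<75)&(P[...,0]<680)
print("mouth x",np.percentile(P[...,0][br],[95,99]).round(1) if br.any() else None)
q=(abs(P[...,1]-8)<30)&(P[...,2]>15)&(P[...,2]<68)&(P[...,0]<670)&(P[...,0]>590)
print("bottom face x",q.sum(),np.percentile(P[...,0][q],[5,50,95]).round(1) if q.any() else None)
# bystanders
z={n:(np.load(n+"0.npz"),np.load(n+"2.npz")) for n in("scene","side")}
for n,L in {"side":dict(spice=(374,195),honey=(372,290),tin=(246,295))}.items():
    for k,(u,v) in L.items():
        a,b=[w['p'][v-25:v+25,u-20:u+20].astype(int) for w in z[n]]; print(k,abs(a-b).mean().round(1))
E
```

```text
scene 2158 z [69.9 72.6 73.7] along(+=mouth 127) [-113.4 -107.   106.5  110.4] top lateral [-40.7 -14.6  29.6]
   -100 84 [-39.5   0.3] 68.1
   -70 142 [-40.1  26.5] 71.2
   -40 138 [-39.7  24. ] 70.4
   -10 133 [-39.6  26.7] 70.1
   20 126 [-38.9  26.8] 70.4
   50 118 [-37.6  28.2] 70.3
   80 108 [-38.   29.6] 70.2
   110 66 [-37.2  27.7] 70.3
  bottom world [620.5  -9.8  62.4]
side 3670 z [71.  74.2 75.2] along(+=mouth 127) [-109.5  -99.8  109.9  112.6] top lateral [-35.7   2.7  34.2]
   -100 66 [-34.5   2.7] 70.9
   -70 248 [-34.8  31.3] 72.3
   -40 249 [-34.2  31.7] 71.4
   -10 254 [-34.1  32.6] 71.3
   20 250 [-33.3  33.2] 71.3
   50 248 [-32.4  33.6] 71.5
   80 249 [-31.5  33.9] 71.5
   110 173 [-30.9  34.1] 71.4
  bottom world [620.5  16.4  65.5]
mouth x [637.3 640.8]
bottom face x 765 [621.7 623.8 626.1]
spice 9.5
honey 6.2
tin 14.8
```

Run:
```python
from h import *
for k,(x,y,z0,z1,r) in dict(spice=(444,-138,95,112,30),honey=(460,126,78,95,42),tin=(704,138,64,80,36)).items():
    for f in("side0.npz","side2.npz"):
        z=np.load(f); P=pts(z['d'],z); q=(np.hypot(P[...,0]-x,P[...,1]-y)<r)&(P[...,2]>z0)&(P[...,2]<z1); print(k,f,P[q].mean(0).round(1),q.sum())
print(manip.read_state()['wrist_force'].round(1)); print(manip.sign_off())
```

```text
spice side0.npz [ 444.7 -132.4  104.1] 242
spice side2.npz [ 444.6 -132.4  104.1] 242
honey side0.npz [459.7 129.5  85.2] 793
honey side2.npz [459.6 129.4  85.2] 794
tin side0.npz [704.6 137.7  69. ] 618
tin side2.npz [704.3 137.9  69. ] 623
[-0.6  0.5  0.6]
the job is handed in; nothing more can be done
None
```

The job is handed in, with no verdict returned: the milk carton lies flat in the tray between the rails, its bottom end about 14 mm inside the open end, the robot is clear of it, and the spice jar, round jar and tin measured within 0.5 mm of where they started.

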